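Level the kettle stand and keep its foot pressed home

ROBOT

A 7-joint arm with a two-finger parallel gripper is mounted at the origin on a cart in front of the work surface, level with it; the furniture and walls round the work are solid. World frame = base frame: x ahead of the robot, y to its left, z up, the work surface at z = 0. Lengths are in m, angles in rad, forces in N, time in s.
With the tool pointing down it reaches from about 0.425 to 0.875 m from the base axis. Payload 4.7 kg.
Tool frame: the origin (TCP) lies where the fingers leave the gripper's body, on its centre line; the fingertips stand 70 mm ahead of it and the grasp point (between the pads) lies 51 mm ahead of it; z points along the fingers, y is the line along which they close (so a half turn about z gives the same grasp; the last joint's range is limited). The gripper opens to 87 mm and grips with 3 to 60 N. Pads are 19 mm wide; open, the fingers measure 117 mm over their backs; the gripper's body (75 mm by 190 mm) begins 51 mm behind the grasp point.
Start: joints at [1.294, 0.321, -0.07, 1.45, 0.023, 1.371, -0.057], TCP at [0.186, -0.623, 0.292] pointing down, gripper open.
Joint ranges: [-2.86, 2.86], [-0.3, 2.09], [-1.38, 1.24], [0.06, 2.45], [-1.56, 4.7], [0.09, 2.05], [-2.69, 2.69]. Speed limits (rad/s): [2.57, 2.57, 3.14, 3.14, 3.14, 3.14, 3.14].

INTERFACE

Orientations are given as a 3x3 rotation matrix whose columns are the frame's x, y, z axes.
In Python, from plant import * gives the robot as it stands. The module is installed in compiled form; this text tells all that it offers.
- The arm moves only by the tool jog_arm, never from a script. Its argument "moves" is a list of rows, each an object of numbers: "x", "y", "z": the shift along the tool's x, y, z in m; "rx", "ry", "rz": the turn, a rotation vector about the tool's x, y, z in rad; "gripper": the finger opening in m, from 0 to 0.087. In form: [{"x": .., "y": .., "z": .., "rx": .., "ry": .., "rz": .., "gripper": ..}, ...]. A call has 1 to 12 rows; each row is the pose to reach, as a shift and turn from the pose commanded when the call began, along the tool's axes at that moment; what a row does not reach only later rows make up. A row lasts 1/12 s, in which the tool goes at most 41.7 mm and 7.16 degrees, less where a joint would pass 70% of its speed; a pose out of reach is approached as far as the arm can. A call with a gripper value outside its range is refused whole. The fingers move at their own pace and stop on an object; the grip force is fixed at half the most. Time passes only in rows, so rows that repeat a pose let the fingers close. It gives the time, the measured TCP pose, the force, the opening and the grip force at its end, in the units of the state.
- get_state(): the state, without advancing time (a new reading comes with each control period).
- grab_frame(name): name is "side" or "top"; returns a dict with "pixels" (480x640x3 uint8, red, green, blue), "range_z" (480x640 float32, m along the optical axis (not along the pixel's ray), 0 where there is no reading), "intrinsics" (3x3 intrinsics, pixels), "R" (3x3) and "t" (3): a world point X has camera coordinates R X + t. Camera axes: x right, y down, z forward; pixel columns grow to the right and rows downward; lengths in m; the calibration is good to about 2 mm. A picture is of the moment at which its call begins.
- close_job(): hands the job in; it is judged then, once.
The state is a dict: "t": time; "joint_positions": joint angles; "joint_vel": joint speeds; "joint_efforts": joint torques, N m; "eef_pos": TCP position; "ee_rot": TCP orientation; "contact_force": force on the tool from outside, world axes, zero at the start; "ft_torque": the same for the moment, N m; "finger_gap": finger opening in m; "gripper_force": force on a finger pad.
Only numpy, scipy, OpenCV 4.12 (cv2) and the standard library are available. Lean on these libraries where they do the work, as an engineer would, in place of code of your own. Each camera call takes 0.05 s, during which the arm holds its last target. There are 200 camera calls.

TASK

Swing the red clamp lever on the kettle stand round to the middle of the green mark and let go of it. Then push the round black levelling knob down against its spring until it is home and, pressing it, turn it until the bubble in the green vial rests between the two black lines. Finish while still gripping the knob and pressing it home with the bubble centred; do not let go, and leave the things behind the stand alone.

Things in the scene. Friction and masses are not known exactly. Their poses are not given: they have to be found in the camera images.
- stand: Fixed dark steel base plate, 200 x 310 mm; origin under its centre, x to the rear, y to the left. Over it a light wooden board 220 x 320 x 18 mm, its top 62 mm above the worktop (up to 8 mm more or less at the right end), hinged at the left (+y) end, sprung up at the right end. On it: black kettle base 173 mm wide, 16 mm high; vial at front, knob front right, lever rear right.
- knob: Levelling knob, origin on its axis at its underside, on the board; z up. Round, black, fluted: 44 mm wide from 7 to 36 mm above the board, on a flange 62 mm wide and 7 mm thick; white line on top. Grip it from above; fingertips may push on the flange. Pushed down it sinks 5 mm with the right end of the board, starting at about 3 N, home on a stop at about 7 N; press with 11 to 18 N.
- knob_top (a point): Centre of the knob's top face, 36 mm above the board. Turning the knob clockwise seen from above raises the pressed board, and the knob itself, by 5 mm per radian, so a pressing hand must rise with it; anticlockwise lowers it. Takes about 0.3 N m. The right end of the board starts too low: 0.6 to 1.5 rad clockwise are needed.
- vial_mid (a point): Middle of the spirit-level vial, at the height of the bubble: a bright yellow-green tube 20 mm thick, 100 mm long, lying along y of the stand, with a black line 12 mm to either side of the middle. Axes as the stand's: y along the vial, to the left.
- bubble_mid (a point): Centre of the bubble, a pale oval 16 mm long that runs along the top of the vial to the higher end (36 mm each way at most) and settles in about half a second. It moves 20 mm to the right (-y of the stand) per radian of clockwise knob turn. Pressing the knob home shifts it about 24 mm to the left, and each newton more by 0.5 mm: only the pressed reading counts.
- spring (a joint): Tilt by which the springs hold the board off its stop, rad: 0.02 released, 0 with the knob pressed home. Without a push the board springs up again.
- lever (a joint): Angle of the red clamp lever, rad. At 0 it points to the front, over the knob, which then cannot be gripped; it grows as the lever swings anticlockwise seen from above, round the right-hand side, to its end stop at 2.2. The middle of the green mark is 1.4 (the mark covers 1.2 to 1.6); red marks are at both ends. It stays where it is left; about 1 N at the post moves it.
- lever_pivot (a point): Point on the upright axis of the clamp lever, at the height of the top of its post (80 mm above the board).
- lever_post (a point): Centre of the top of the lever's red upright post: 16 mm thick, standing 29 mm above the red arm (arm 14 mm wide, 8 mm high, its top 51 mm above the board), 110 mm from the pivot. The post swings round the pivot; it can be gripped from above or pushed.
- lever_goal (a point): Where the centre of the post's top is when the lever points at the middle of the green mark.
- salt: Bystander: salt shaker with grey top, 44 x 44 x 90 mm, standing behind the stand; origin at the centre of its underside.
- spice: Bystander: spice jar with green lid, 46 x 46 x 106 mm, behind the stand; origin at the centre of its underside.
- beans: Bystander: yellowish food tin, 75 x 75 x 58 mm, behind the stand; origin at the centre of its underside.

How it is judged:
By the outcome, as a careful person would: the job done as asked, in the order asked, and still so for the second after the job is handed in, while the arm keeps its last pose, push and grip.
It also fails if it takes over 51 s, if anything falls off the work surface, if the arm or the gripper's body presses on something with over 40 N, if the wrist force passes 120 N, or if a joint passes its speed limit or range.

## Working session

There is one attempt and no reset: what is moved stays moved. The work goes in short steps, Python scripts to look and compute and a tool call to move; the robot and the scene stay as the last step left them, time stands still between calls to the robot, and variables do not carry over. Pictures are saved under pics/ and viewed, at most 10 in all, crops included, and the job is handed in when it is done.

Besides the shell and the picture viewer there is one more tool, called after ">>>" by a JSON object that holds its "op" and its "data". jog_arm: Moves the arm, as the interface text tells. Its arguments: {"type":"object","properties":{"moves":{"type":"array"}},"required":["moves"]}

```bash
mkdir -p pics; cat > h.py <<'E'
from plant import *
import numpy as np, cv2
def shot(n,f,crop=None,s=1):
    d=grab_frame(n); im=d["pixels"][:,:,::-1]
    np.savez(''+n+'.npz',**d)
    if crop: x0,y0,x1,y1=crop; im=im[y0:y1,x0:x1]
    cv2.imwrite('pics/'+f,cv2.resize(im,None,fx=s,fy=s,interpolation=cv2.INTER_CUBIC)); return d
def pt(d,u,v,r=1):
    w=d["range_z"][v-r:v+r+1,u-r:u+r+1]; z=np.median(w[w>0])
    return d["R"].T@(z*np.linalg.inv(d["intrinsics"])@[u,v,1]-d["t"])
def ptz(d,u,v,h):
    r=d["R"].T@np.linalg.inv(d["intrinsics"])@[u,v,1]; c=-d["R"].T@d["t"]
    return c+r*(h-c[2])/r[2]
def proj(d,X):
    p=d["intrinsics"]@(d["R"]@np.array(X)+d["t"]); return p[:2]/p[2]
E
python3 - <<'E'
from h import *
np.set_printoptions(precision=4,suppress=True)
for n in("side","top"):
    d=shot(n,n+"1.png"); print(-d["R"].T@d["t"],d["R"],d["intrinsics"][0])
s=get_state(); print(s)
E
```

```text
[ 0.3438 -0.801   0.5325] [[ 0.9496 -0.3133  0.0129]
 [-0.1323 -0.4377 -0.8893]
 [ 0.2843  0.8428 -0.4571]] [588.0818   0.     320.6629]
[ 0.5419 -0.0441  1.0073] [[-0.0159 -0.9999  0.0028]
 [-0.9971  0.0157 -0.075 ]
 [ 0.0749 -0.004  -0.9972]] [590.3057   0.     320.9938]
{'t': 0.1, 'joint_positions': array([ 1.2941,  0.3218, -0.0701,  1.4515,  0.0226,  1.3708, -0.0569]), 'joint_vel': array([-0.0009, -0.0015, -0.0006, -0.0042,  0.0002,  0.    , -0.0002]), 'joint_efforts': array([ -0.    , -49.2574,  -0.4057, -31.3402,  -0.0642,   0.0395,
         0.0001]), 'eef_pos': array([ 0.1862, -0.6224,  0.2913]), 'ee_rot': array([[ 0.958 ,  0.2867, -0.0006],
       [ 0.2867, -0.958 ,  0.0016],
       [-0.0001, -0.0017, -1.    ]]), 'contact_force': array([-0.1572,  0.5438,  0.8235]), 'ft_torque': array([ 0.018 , -0.0037, -0.0332]), 'gripper_force': 0.0, 'finger_gap': 0.08704099963443535}
```

View pics/side1.png

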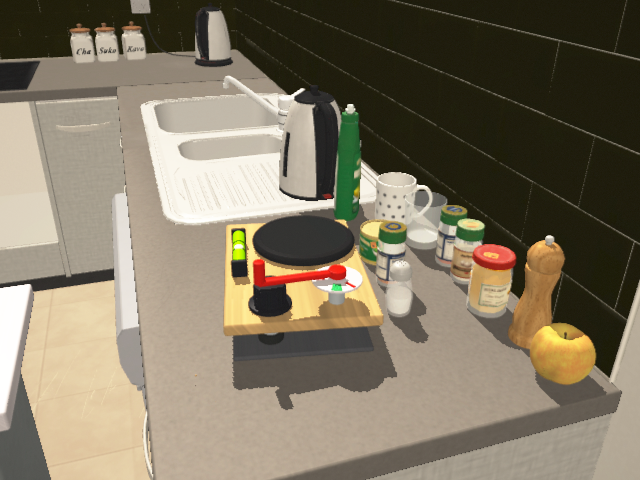

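View pics/top1.png

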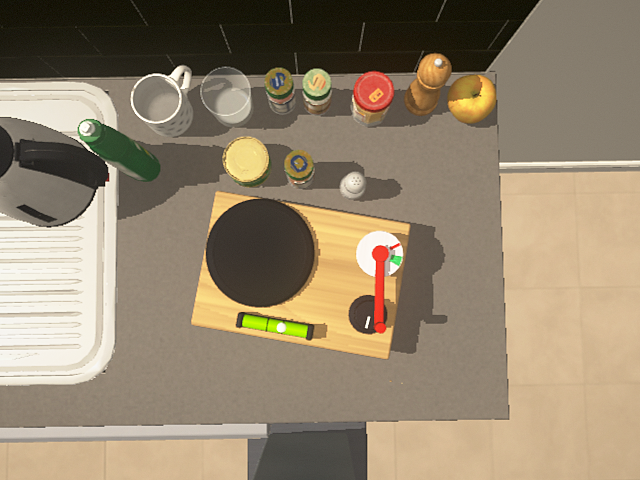

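Top view: lever pivot is at about (380,254), post (380,327), knob (367,314), vial from (238,320) to (313,332), bubble (281,327). I'll enlarge the right part of the board.

```bash
python3 - <<'E'
from h import *
np.set_printoptions(precision=4,suppress=True)
d=dict(np.load('top.npz'))
im=d["pixels"][210:370,225:425,::-1]
cv2.imwrite('pics/c1.png',cv2.resize(im,(800,640)[:1]+(640,),interpolation=cv2.INTER_CUBIC)[:600])
for u,v in [(380,254),(380,327),(380,290),(358,306),(343,316),(398,340),(281,327),(258,324),(300,329),(395,225),(218,195),(192,322),(386,357),(409,224),(210,200)]: print(u,v,pt(d,u,v))
E
```

```text
380 254 [ 0.5895 -0.1363  0.1193]
380 327 [ 0.4822 -0.131   0.1463]
380 290 [ 0.5354 -0.1354  0.1164]
358 306 [ 0.5114 -0.1028  0.0997]
343 316 [ 0.4949 -0.0809  0.0656]
398 340 [ 0.4498 -0.1758 -0.0002]
281 327 [0.481  0.0157 0.0929]
258 324 [0.486  0.0512 0.0913]
300 329 [ 0.4774 -0.0134  0.0915]
395 225 [ 0.6385 -0.1671  0.0654]
218 195 [0.692  0.1171 0.0625]
192 322 [0.4891 0.1591 0.0617]
386 357 [ 0.4295 -0.1476  0.0649]
409 224 [ 0.6464 -0.1994  0.0022]
210 200 [ 0.6934  0.1415 -0.0001]
```

View pics/c1.png

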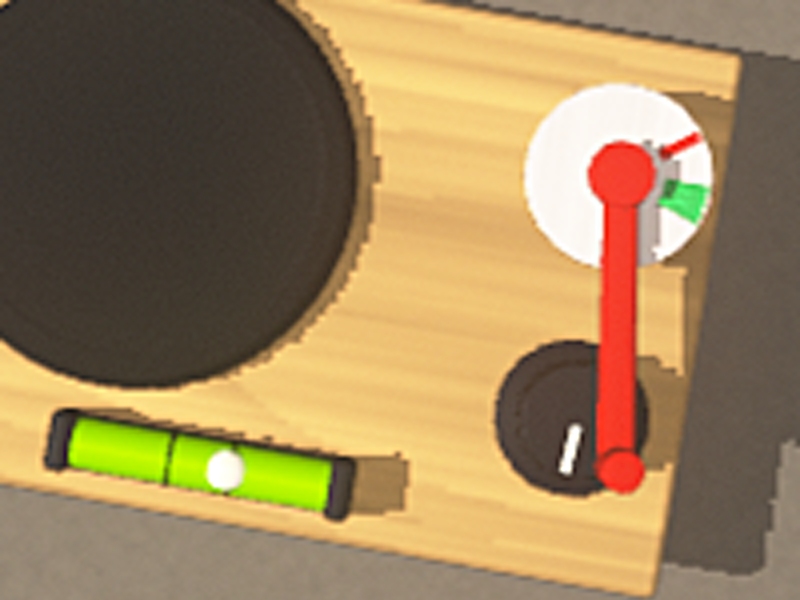

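The crop (4x, offset 225,210) shows the post top at (621,472) → px (380.2,328), the pivot dome at (622,175) → (380.5,253.8) and the flange centre near (572,418) → (368,314.5). One black vial line is at (170,455), the other is under the bubble at (225,469), and the green mark is at (686,200).

```bash
cat >> h.py <<'E'
def rel(p,yaw=None):
    "tool-frame shift to TCP p (world) from measured pose"
    s=get_state(); R=s["ee_rot"]; y=np.arctan2(R[1,0],R[0,0])
    print("shift",np.round(R.T@(np.array(p)-s["eef_pos"]),4),"yaw now",round(y,3),"rz",None if yaw is None else round(-(yaw-y),3))
E
python3 - <<'E'
from h import *
np.set_printoptions(precision=4,suppress=True)
t=dict(np.load('top.npz'));s=dict(np.load('side.npz'))
post=ptz(t,380.25,328,.146);piv=ptz(t,380.5,253.75,.119)
print("post",post,"piv",piv,np.linalg.norm((post-piv)[:2]),"side reproj",proj(s,post),proj(s,piv))
print("knob flange",ptz(t,368,314.5,.0725))
a,b=ptz(t,240,320,.09),ptz(t,310.5,332.5,.09);v=a-b;yaw=np.arctan2(-v[0],v[1])
# board yaw from long edges too
c,e=ptz(t,192,323,.062),ptz(t,387,357.5,.065);w=c-e;print("yaw",yaw,np.arctan2(-w[0],w[1]),np.linalg.norm(w),np.linalg.norm(v))
lv=post-piv;print("lever angle",(np.arctan2(lv[1],lv[0])-(yaw+np.pi))%(2*np.pi))
g=yaw+np.pi+1.4;print("goal",piv[:2]+.11*np.array([np.cos(g),np.sin(g)]))
m=t["pixels"].astype(int);
gm=(m[...,1]>m[...,0]+60)&(m[...,1]>m[...,2]+60);gm[:,:385]=0;gm[:240]=0;gm[280:]=0
vv,uu=np.nonzero(gm);print("green px",uu.mean(),vv.mean(),pt(t,int(uu.mean()),int(vv.mean())))
wh=(m.min(2)>200);wh[:225]=0;wh[280:]=0;wh[:,:350]=0;wh[:,410:]=0;vv,uu=np.nonzero(wh);print("disc",uu.min(),uu.max(),vv.min(),vv.max(),pt(t,365,254))
rel([post[0],post[1],.24]);rel([post[0],post[1],.191])
E
```

```text
post [ 0.4808 -0.1314  0.146 ] piv [ 0.5898 -0.1371  0.119 ] 0.1092242432604685 side reproj [256.7478 260.2505] [335.2185 267.7753]
knob flange [ 0.4969 -0.1201  0.0725]
yaw -0.19011564966146258 -0.1886281340995466 0.31377175672786783 0.11043996207704478
lever angle 0.13775275164534628
goal [ 0.551 -0.24 ]
green px 396.012987012987 259.5064935064935 [ 0.5822 -0.1622  0.1041]
disc 356 402 231 275 [ 0.5907 -0.1151  0.1021]
shift [ 0.423  -0.3858  0.0519] yaw now 0.291 rz None
shift [ 0.423  -0.3857  0.1009] yaw now 0.291 rz None
```

>>> {"op": "jog_arm", "data": {"moves": [{"x": 0.03,"y": -0.027},{"x": 0.06,"y": -0.054},{"x": 0.085,"y": -0.077},{"x": 0.11,"y": -0.1},{"x": 0.135,"y": -0.123},{"x": 0.16,"y": -0.146},{"x": 0.185,"y": -0.169},{"x": 0.21,"y": -0.192},{"x": 0.235,"y": -0.215},{"x": 0.26,"y": -0.237,"z": 0.01},{"x": 0.285,"y": -0.26,"z": 0.02},{"x": 0.31,"y": -0.283,"z": 0.03}]}}

```text
invalid input at $.moves[0]: expected keys x, y, z, rx, ry, rz, gripper
```

>>> {"op": "jog_arm", "data": {"moves": [{"x": 0.025,"y": -0.023,"z": 0.005},{"x": 0.05,"y": -0.045,"z": 0.01},{"x": 0.075,"y": -0.068,"z": 0.015},{"x": 0.095,"y": -0.085,"z": 0.02},{"x": 0.108,"y": -0.098,"z": 0.02},{"x": 0.113,"y": -0.103,"z": 0.02},{"x": 0.113,"y": -0.103,"z": 0.02},{"x": 0.113,"y": -0.103,"z": 0.02}]}}

```text
invalid input at $.moves[0]: expected keys x, y, z, rx, ry, rz, gripper
```

```bash
python3 - <<'E'
from h import *
s=get_state();print(s["t"],s["eef_pos"],s["joint_positions"].round(2),s["contact_force"].round(1))
rel([.4808,-.1314,.191])
a=shot("side","s2.png",(180,140,430,340),3)
E
```

```text
0.1 [ 0.18621137 -0.62236902  0.29127168] [ 1.29  0.32 -0.07  1.45  0.02  1.37 -0.06] [-0.2  0.5  0.8]
shift [ 0.423  -0.3857  0.1009] yaw now 0.291 rz None
```

View pics/s2.png

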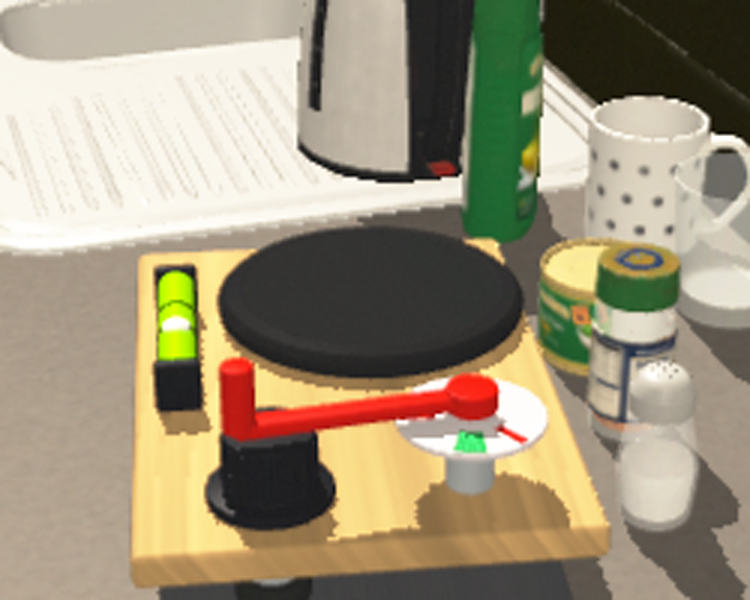

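The enlarged side view was taken before any move, because the calls were refused. Post top is at crop (237,366) → (259,262), within 2 px of the top-view estimate. Every row must carry all the keys, so I'll resend.

>>> {"op": "jog_arm", "data": {"moves": [{"x": 0.03,"y": -0.027,"z": 0,"rx": 0,"ry": 0,"rz": 0,"gripper": 0.087},{"x": 0.06,"y": -0.054,"z": 0,"rx": 0,"ry": 0,"rz": 0,"gripper": 0.08},{"x": 0.085,"y": -0.077,"z": 0,"rx": 0,"ry": 0,"rz": 0,"gripper": 0.06},{"x": 0.11,"y": -0.1,"z": 0,"rx": 0,"ry": 0,"rz": 0,"gripper": 0.06},{"x": 0.135,"y": -0.123,"z": 0,"rx": 0,"ry": 0,"rz": 0,"gripper": 0.06},{"x": 0.16,"y": -0.146,"z": 0,"rx": 0,"ry": 0,"rz": 0,"gripper": 0.06},{"x": 0.185,"y": -0.169,"z": 0,"rx": 0,"ry": 0,"rz": 0,"gripper": 0.06},{"x": 0.21,"y": -0.192,"z": 0,"rx": 0,"ry": 0,"rz": 0,"gripper": 0.06},{"x": 0.235,"y": -0.215,"z": 0,"rx": 0,"ry": 0,"rz": 0,"gripper": 0.06},{"x": 0.26,"y": -0.237,"z": 0.01,"rx": 0,"ry": 0,"rz": 0,"gripper": 0.06},{"x": 0.285,"y": -0.26,"z": 0.02,"rx": 0,"ry": 0,"rz": 0,"gripper": 0.06},{"x": 0.31,"y": -0.283,"z": 0.03,"rx": 0,"ry": 0,"rz": 0,"gripper": 0.06}]}}

```text
t: 1.15
eef_pos: [0.4026, -0.2612, 0.262]
ee_rot: [[0.958, 0.286, 0.0], [0.286, -0.958, -0.001], [0.0, 0.001, -1.0]]
contact_force: [0.5, 0.1, 0.3]
finger_gap: 0.06
gripper_force: 0.0
```

>>> {"op": "jog_arm", "data": {"moves": [{"x": 0.025,"y": -0.023,"z": 0.005,"rx": 0,"ry": 0,"rz": 0,"gripper": 0.06},{"x": 0.05,"y": -0.045,"z": 0.01,"rx": 0,"ry": 0,"rz": 0,"gripper": 0.06},{"x": 0.075,"y": -0.068,"z": 0.015,"rx": 0,"ry": 0,"rz": 0,"gripper": 0.06},{"x": 0.095,"y": -0.085,"z": 0.02,"rx": 0,"ry": 0,"rz": 0,"gripper": 0.06},{"x": 0.108,"y": -0.098,"z": 0.02,"rx": 0,"ry": 0,"rz": 0,"gripper": 0.06},{"x": 0.113,"y": -0.103,"z": 0.02,"rx": 0,"ry": 0,"rz": 0,"gripper": 0.06},{"x": 0.113,"y": -0.103,"z": 0.02,"rx": 0,"ry": 0,"rz": 0,"gripper": 0.06},{"x": 0.113,"y": -0.103,"z": 0.02,"rx": 0,"ry": 0,"rz": 0,"gripper": 0.06}]}}

```text
t: 1.82
eef_pos: [0.4805, -0.1326, 0.2422]
ee_rot: [[0.958, 0.286, -0.001], [0.286, -0.958, -0.001], [-0.001, 0.001, -1.0]]
contact_force: [-0.0, -0.1, 0.1]
finger_gap: 0.0599
gripper_force: 0.0
```

```bash
python3 - <<'E'
from h import *
s=get_state();print(s["t"],s["eef_pos"],s["joint_positions"].round(2),s["contact_force"].round(1),s["finger_gap"])
rel([.4808,-.1314,.191])
a=shot("side","s3.png",(180,100,430,300),3)
E
```

```text
1.8167 [ 0.48052408 -0.13260917  0.24217303] [ 0.75  0.06 -0.55  1.87  0.03  1.22 -1.09] [-0.  -0.1  0.1] 0.05986370334037679
shift [ 0.0006 -0.0011  0.0512] yaw now 0.29 rz None
```

View pics/s3.png

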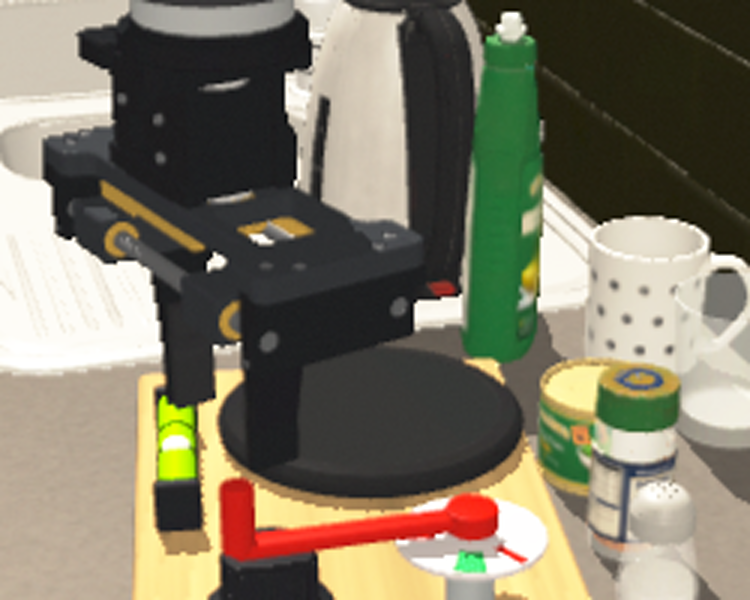

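The open fingers (tips at crop (188,400) and (272,460)) straddle the post column at (237,486), so I'll descend and grip.

>>> {"op": "jog_arm", "data": {"moves": [{"x": 0.0,"y": -0.001,"z": 0.02,"rx": 0,"ry": 0,"rz": 0,"gripper": 0.06},{"x": 0.0,"y": -0.001,"z": 0.035,"rx": 0,"ry": 0,"rz": 0,"gripper": 0.06},{"x": 0.0,"y": -0.001,"z": 0.048,"rx": 0,"ry": 0,"rz": 0,"gripper": 0.06},{"x": 0.0,"y": -0.001,"z": 0.05,"rx": 0,"ry": 0,"rz": 0,"gripper": 0.04},{"x": 0.0,"y": -0.001,"z": 0.05,"rx": 0,"ry": 0,"rz": 0,"gripper": 0.022},{"x": 0.0,"y": -0.001,"z": 0.05,"rx": 0,"ry": 0,"rz": 0,"gripper": 0.014},{"x": 0.0,"y": -0.001,"z": 0.05,"rx": 0,"ry": 0,"rz": 0,"gripper": 0.014},{"x": 0.0,"y": -0.001,"z": 0.05,"rx": 0,"ry": 0,"rz": 0,"gripper": 0.014},{"x": 0.0,"y": -0.001,"z": 0.05,"rx": 0,"ry": 0,"rz": 0,"gripper": 0.014}]}}

```text
t: 2.62
eef_pos: [0.481, -0.1309, 0.193]
ee_rot: [[0.958, 0.287, 0.001], [0.287, -0.958, -0.001], [0.001, 0.001, -1.0]]
contact_force: [0.4, -0.2, -0.6]
finger_gap: 0.0279
gripper_force: 0.0
```

>>> {"op": "jog_arm", "data": {"moves": [{"x": 0,"y": 0,"z": 0,"rx": 0,"ry": 0,"rz": 0,"gripper": 0.013},{"x": 0,"y": 0,"z": 0,"rx": 0,"ry": 0,"rz": 0,"gripper": 0.013},{"x": 0,"y": 0,"z": 0,"rx": 0,"ry": 0,"rz": 0,"gripper": 0.013},{"x": 0,"y": 0,"z": 0,"rx": 0,"ry": 0,"rz": 0,"gripper": 0.013}]}}

```text
t: 2.95
eef_pos: [0.4809, -0.131, 0.1925]
ee_rot: [[0.958, 0.287, 0.001], [0.287, -0.958, -0.001], [0.001, 0.001, -1.0]]
contact_force: [-0.1, -0.4, 0.1]
finger_gap: 0.0149
gripper_force: 30.4
```

```bash
python3 - <<'E'
from h import *
s=get_state();p=s["eef_pos"];R=s["ee_rot"];print(s["t"],p,s["contact_force"].round(1),s["finger_gap"],s["gripper_force"])
c=np.array([.5898,-.1371]);r=p[:2]-c;a0=np.arctan2(r[1],r[0]);L=np.linalg.norm(r)
tot=(-.190+np.pi+1.4-a0)%(2*np.pi);print(L,tot)
for k in range(1,13):
    a=a0+tot*k/12;q=np.array([*(c+L*np.array([np.cos(a),np.sin(a)])),p[2]]);print(np.round(R.T@(q-p),4),round(-tot*k/12,3))
E
```

```text
2.95 [ 0.48089762 -0.13096581  0.19248238] [-0.1 -0.4  0.1] 0.014930205013892407 30.426922626793385
0.10907500310175686 1.2662679217629158
[-0.0033  0.011   0.    ] -0.106
[-0.0055  0.0223  0.    ] -0.211
[-0.0065  0.0338  0.    ] -0.317
[-0.0062  0.0453  0.    ] -0.422
[-0.0047  0.0567  0.    ] -0.528
[-0.0021  0.0679  0.0001] -0.633
[0.0018 0.0787 0.0001] -0.739
[0.0067 0.0891 0.0001] -0.844
[0.0127 0.0989 0.0001] -0.95
[1.97e-02 1.08e-01 1.00e-04] -1.055
[2.770e-02 1.164e-01 1.000e-04] -1.161
[3.640e-02 1.238e-01 1.000e-04] -1.266
```

>>> {"op": "jog_arm", "data": {"moves": [{"x": -0.0033,"y": 0.011,"z": 0,"rx": 0,"ry": 0,"rz": -0.106,"gripper": 0.013},{"x": -0.0055,"y": 0.0223,"z": 0,"rx": 0,"ry": 0,"rz": -0.211,"gripper": 0.013},{"x": -0.0065,"y": 0.0338,"z": 0,"rx": 0,"ry": 0,"rz": -0.317,"gripper": 0.013},{"x": -0.0062,"y": 0.0453,"z": 0,"rx": 0,"ry": 0,"rz": -0.422,"gripper": 0.013},{"x": -0.0047,"y": 0.0567,"z": 0,"rx": 0,"ry": 0,"rz": -0.528,"gripper": 0.013},{"x": -0.0021,"y": 0.0679,"z": 0,"rx": 0,"ry": 0,"rz": -0.633,"gripper": 0.013},{"x": 0.0018,"y": 0.0787,"z": 0,"rx": 0,"ry": 0,"rz": -0.739,"gripper": 0.013},{"x": 0.0067,"y": 0.0891,"z": 0,"rx": 0,"ry": 0,"rz": -0.844,"gripper": 0.013},{"x": 0.0127,"y": 0.0989,"z": 0,"rx": 0,"ry": 0,"rz": -0.95,"gripper": 0.013},{"x": 0.0197,"y": 0.108,"z": 0,"rx": 0,"ry": 0,"rz": -1.055,"gripper": 0.013},{"x": 0.0277,"y": 0.1164,"z": 0,"rx": 0,"ry": 0,"rz": -1.161,"gripper": 0.013},{"x": 0.0364,"y": 0.1238,"z": 0,"rx": 0,"ry": 0,"rz": -1.266,"gripper": 0.013}]}}

```text
t: 3.95
eef_pos: [0.5513, -0.2401, 0.1924]
ee_rot: [[0.01, 1.0, -0.0], [1.0, -0.01, -0.001], [-0.001, -0.0, -1.0]]
contact_force: [-0.4, -0.8, 1.2]
finger_gap: 0.0154
gripper_force: 30.0
```

>>> {"op": "jog_arm", "data": {"moves": [{"x": 0,"y": 0,"z": 0,"rx": 0,"ry": 0,"rz": 0,"gripper": 0.013},{"x": 0,"y": 0,"z": 0,"rx": 0,"ry": 0,"rz": 0,"gripper": 0.013},{"x": 0,"y": 0,"z": 0,"rx": 0,"ry": 0,"rz": 0,"gripper": 0.013}]}}

```text
t: 4.2
eef_pos: [0.5507, -0.2399, 0.1925]
ee_rot: [[0.017, 1.0, 0.0], [1.0, -0.017, -0.002], [-0.002, 0.0, -1.0]]
contact_force: [0.3, -4.2, 2.5]
finger_gap: 0.015
gripper_force: 30.0
```

>>> {"op": "jog_arm", "data": {"moves": [{"x": 0,"y": 0,"z": 0,"rx": 0,"ry": 0,"rz": 0,"gripper": 0.05},{"x": 0,"y": 0,"z": 0,"rx": 0,"ry": 0,"rz": 0,"gripper": 0.05},{"x": 0,"y": 0,"z": 0,"rx": 0,"ry": 0,"rz": 0,"gripper": 0.05},{"x": 0,"y": 0,"z": 0,"rx": 0,"ry": 0,"rz": 0,"gripper": 0.05},{"x": 0,"y": 0,"z": -0.02,"rx": 0,"ry": 0,"rz": 0,"gripper": 0.05},{"x": 0,"y": 0,"z": -0.045,"rx": 0,"ry": 0,"rz": 0,"gripper": 0.06},{"x": 0,"y": 0,"z": -0.07,"rx": 0,"ry": 0,"rz": 0,"gripper": 0.087},{"x": -0.03,"y": 0,"z": -0.09,"rx": 0,"ry": 0,"rz": 0,"gripper": 0.087},{"x": -0.06,"y": 0,"z": -0.1,"rx": 0,"ry": 0,"rz": 0,"gripper": 0.087},{"x": -0.06,"y": 0,"z": -0.1,"rx": 0,"ry": 0,"rz": 0,"gripper": 0.087}]}}

```text
t: 5.03
eef_pos: [0.5494, -0.3063, 0.2948]
ee_rot: [[0.022, 1.0, 0.003], [1.0, -0.022, -0.006], [-0.006, 0.003, -1.0]]
contact_force: [-0.8, -1.8, 0.3]
finger_gap: 0.074
gripper_force: 0.0
```

```bash
python3 - <<'E'
from h import *
s=get_state();print(s["t"],s["eef_pos"],s["joint_positions"].round(2),s["contact_force"].round(1),s["finger_gap"])
a=shot("side","s4.png",(200,150,400,310),4)
b=grab_frame("top");np.savez('top.npz',**b);cv2.imwrite('pics/t4.png',cv2.resize(b["pixels"][215:365,225:425,::-1],None,fx=4,fy=4,interpolation=cv2.INTER_CUBIC))
E
```

```text
5.0333 [ 0.54937412 -0.30626673  0.29479453] [ 0.93  0.32 -0.58  1.49  0.18  1.37  0.31] [-0.8 -1.8  0.3] 0.07404625055467409
```

View pics/s4.png

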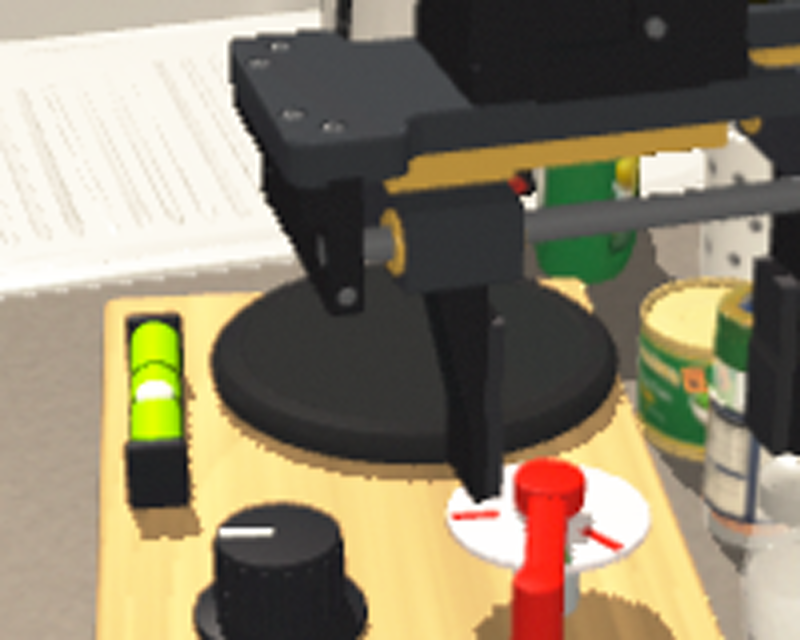

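View pics/t4.png

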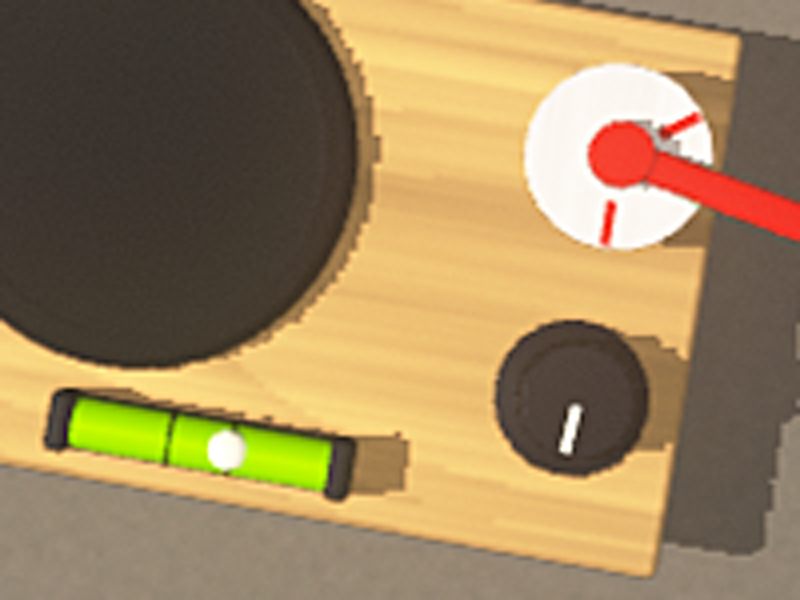

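Both crops show the lever off the knob. It lies over the green mark, hiding it, at about 21° below horizontal in the top view, and the expected goal direction is 20.6°. The knob is free: flange centre at crop (572,398) → (368,314.5), and top centre in the side view at crop (280,533) → (270,283.3). Bubble at crop (226,450), vial lines at (170,438) and (234,~448).

```bash
python3 - <<'E'
from h import *
np.set_printoptions(precision=4,suppress=True)
t=dict(np.load('top.npz'));s=dict(np.load('side.npz'))
m=t["pixels"].astype(int);red=((m[...,0]>150)&(m[...,1]<70)&(m[...,2]<70)).astype(np.uint8)
red[:235]=0;red[290:]=0;red[:,:370]=0;red[:,470:]=0
z=t["range_z"];vv,uu=np.nonzero(red);P=np.array([pt(t,u,v,0) for u,v in zip(uu,vv)]);hi=P[:,2]>.135
print("post",hi.sum(),P[hi].mean(0),uu[hi].mean(),vv[hi].mean(),"goal .551 -.240 (post ptz)",ptz(t,uu[hi].mean(),vv[hi].mean(),.146))
k=ptz(t,368,314.5,.0725);print("knob",k,"top z",pt(t,365,311),"flange z?",pt(t,351,314,0),"board",pt(t,345,320))
print("side top centre",ptz(s,270-2.4,283.3-3,.1),"proj",proj(s,[k[0],k[1],.1]))
rel([k[0],k[1],.2]); rel([k[0],k[1],.146])
E
```

```text
post 99 [ 0.5503 -0.2368  0.1461] 451.4141414141414 278.74747474747477 goal .551 -.240 (post ptz) [ 0.5503 -0.2368  0.146 ]
knob [ 0.4969 -0.1201  0.0725] top z [ 0.5037 -0.1133  0.1007] flange z? [ 0.4981 -0.0934  0.0705] board [ 0.4885 -0.084   0.0646]
side top centre [ 0.499  -0.1116  0.1   ] proj [267.5906 283.5831]
shift [ 0.1791 -0.0558  0.0922] yaw now 1.554 rz None
shift [ 0.1791 -0.0558  0.1462] yaw now 1.554 rz None
  return _methods._mean(a, axis=axis, dtype=dtype,
  ret = ret.dtype.type(ret / rcount)
```

Lever post measures about 1.385 rad, so that part is done. Next is the knob: move over it, turned −0.5 rad so the fingers clear the lever's disc, with a 64 mm opening.

>>> {"op": "jog_arm", "data": {"moves": [{"x": 0.03,"y": -0.009,"z": 0.0,"rx": 0,"ry": 0,"rz": -0.06,"gripper": 0.064},{"x": 0.06,"y": -0.018,"z": 0.01,"rx": 0,"ry": 0,"rz": -0.13,"gripper": 0.064},{"x": 0.09,"y": -0.027,"z": 0.02,"rx": 0,"ry": 0,"rz": -0.23,"gripper": 0.064},{"x": 0.12,"y": -0.036,"z": 0.04,"rx": 0,"ry": 0,"rz": -0.33,"gripper": 0.064},{"x": 0.15,"y": -0.046,"z": 0.06,"rx": 0,"ry": 0,"rz": -0.43,"gripper": 0.064},{"x": 0.17,"y": -0.053,"z": 0.08,"rx": 0,"ry": 0,"rz": -0.5,"gripper": 0.064},{"x": 0.179,"y": -0.056,"z": 0.09,"rx": 0,"ry": 0,"rz": -0.5,"gripper": 0.064},{"x": 0.179,"y": -0.056,"z": 0.092,"rx": 0,"ry": 0,"rz": -0.5,"gripper": 0.064},{"x": 0.179,"y": -0.056,"z": 0.092,"rx": 0,"ry": 0,"rz": -0.5,"gripper": 0.064},{"x": 0.179,"y": -0.056,"z": 0.092,"rx": 0,"ry": 0,"rz": -0.5,"gripper": 0.064}]}}

```text
t: 5.97
eef_pos: [0.4975, -0.1206, 0.201]
ee_rot: [[-0.465, 0.885, 0.001], [0.885, 0.465, -0.001], [-0.001, 0.001, -1.0]]
contact_force: [0.5, -1.2, -0.1]
finger_gap: 0.0639
gripper_force: 0.0
```

```bash
python3 - <<'E'
from h import *
s=get_state();print(s["t"],s["eef_pos"],s["ee_rot"].round(3),s["joint_positions"].round(2),s["contact_force"].round(1),s["finger_gap"])
rel([.497,-.1195,.145])
a=shot("side","s5.png",(200,120,400,280),4)
E
```

```text
5.9667 [ 0.49752947 -0.1205664   0.20104103] [[-0.465  0.885  0.001]
 [ 0.885  0.465 -0.001]
 [-0.001  0.001 -1.   ]] [ 0.88  0.15 -0.75  1.88  0.11  1.15  0.58] [ 0.5 -1.2 -0.1] 0.06391740881436986
shift [ 0.0013 -0.      0.056 ] yaw now 2.054 rz None
```

View pics/s5.png

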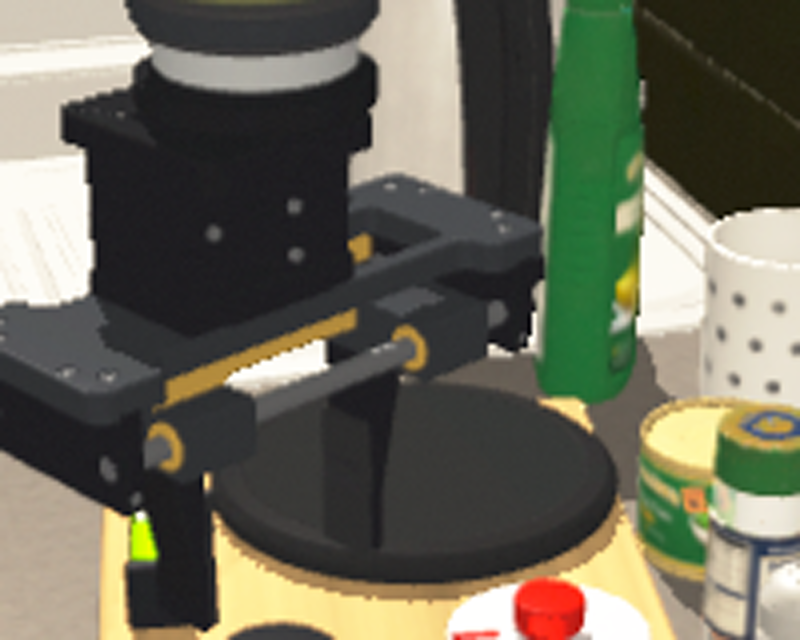

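The finger tips at crop (185,620) and (355,545) straddle the knob column at x≈280, so I'll descend and close.

>>> {"op": "jog_arm", "data": {"moves": [{"x": 0.001,"y": 0,"z": 0.02,"rx": 0,"ry": 0,"rz": 0,"gripper": 0.064},{"x": 0.001,"y": 0,"z": 0.036,"rx": 0,"ry": 0,"rz": 0,"gripper": 0.064},{"x": 0.001,"y": 0,"z": 0.048,"rx": 0,"ry": 0,"rz": 0,"gripper": 0.064},{"x": 0.001,"y": 0,"z": 0.055,"rx": 0,"ry": 0,"rz": 0,"gripper": 0.064},{"x": 0.001,"y": 0,"z": 0.055,"rx": 0,"ry": 0,"rz": 0,"gripper": 0.05},{"x": 0.001,"y": 0,"z": 0.055,"rx": 0,"ry": 0,"rz": 0,"gripper": 0.04},{"x": 0.001,"y": 0,"z": 0.055,"rx": 0,"ry": 0,"rz": 0,"gripper": 0.04},{"x": 0.001,"y": 0,"z": 0.055,"rx": 0,"ry": 0,"rz": 0,"gripper": 0.04},{"x": 0.001,"y": 0,"z": 0.055,"rx": 0,"ry": 0,"rz": 0,"gripper": 0.04}]}}

```text
t: 6.77
eef_pos: [0.4971, -0.1181, 0.1462]
ee_rot: [[-0.467, 0.884, 0.002], [0.884, 0.467, -0.0], [-0.001, 0.002, -1.0]]
contact_force: [1.9, 0.7, -0.5]
finger_gap: 0.0436
gripper_force: 30.0
```

>>> {"op": "jog_arm", "data": {"moves": [{"x": 0,"y": 0,"z": 0.001,"rx": 0,"ry": 0,"rz": 0,"gripper": 0.04},{"x": 0,"y": 0,"z": 0.002,"rx": 0,"ry": 0,"rz": 0,"gripper": 0.04},{"x": 0,"y": 0,"z": 0.003,"rx": 0,"ry": 0,"rz": 0,"gripper": 0.04},{"x": 0,"y": 0,"z": 0.004,"rx": 0,"ry": 0,"rz": 0,"gripper": 0.04},{"x": 0,"y": 0,"z": 0.005,"rx": 0,"ry": 0,"rz": 0,"gripper": 0.04},{"x": 0,"y": 0,"z": 0.005,"rx": 0,"ry": 0,"rz": 0,"gripper": 0.04},{"x": 0,"y": 0,"z": 0.005,"rx": 0,"ry": 0,"rz": 0,"gripper": 0.04}]}}

```text
t: 7.35
eef_pos: [0.4972, -0.1187, 0.1411]
ee_rot: [[-0.467, 0.884, 0.002], [0.884, 0.467, -0.001], [-0.002, 0.002, -1.0]]
contact_force: [0.3, -1.4, 7.1]
finger_gap: 0.0437
gripper_force: 30.0
```

>>> {"op": "jog_arm", "data": {"moves": [{"x": 0,"y": 0,"z": 0.0005,"rx": 0,"ry": 0,"rz": 0,"gripper": 0.04},{"x": 0,"y": 0,"z": 0.001,"rx": 0,"ry": 0,"rz": 0,"gripper": 0.04},{"x": 0,"y": 0,"z": 0.001,"rx": 0,"ry": 0,"rz": 0,"gripper": 0.04},{"x": 0,"y": 0,"z": 0.001,"rx": 0,"ry": 0,"rz": 0,"gripper": 0.04},{"x": 0,"y": 0,"z": 0.001,"rx": 0,"ry": 0,"rz": 0,"gripper": 0.04}]}}

```text
t: 7.77
eef_pos: [0.4973, -0.1189, 0.1404]
ee_rot: [[-0.467, 0.884, 0.002], [0.884, 0.467, -0.001], [-0.002, 0.002, -1.0]]
contact_force: [0.0, -1.0, 8.4]
finger_gap: 0.0432
gripper_force: 30.0
```

>>> {"op": "jog_arm", "data": {"moves": [{"x": 0,"y": 0,"z": 0.001,"rx": 0,"ry": 0,"rz": 0,"gripper": 0.04},{"x": 0,"y": 0,"z": 0.0015,"rx": 0,"ry": 0,"rz": 0,"gripper": 0.04},{"x": 0,"y": 0,"z": 0.0015,"rx": 0,"ry": 0,"rz": 0,"gripper": 0.04},{"x": 0,"y": 0,"z": 0.0015,"rx": 0,"ry": 0,"rz": 0,"gripper": 0.04},{"x": 0,"y": 0,"z": 0.0015,"rx": 0,"ry": 0,"rz": 0,"gripper": 0.04}]}}

```text
t: 8.18
eef_pos: [0.4975, -0.1191, 0.1394]
ee_rot: [[-0.467, 0.884, 0.003], [0.884, 0.467, -0.002], [-0.003, 0.002, -1.0]]
contact_force: [-1.2, -1.7, 11.7]
finger_gap: 0.0436
gripper_force: 30.0
```

```bash
cat >> h.py <<'E'
def bub(d,zz=None):
    "bubble offset along vial (+left) from vial middle, via top view"
    m=d["pixels"].astype(int)[300:350,225:330]; off=np.array([225,300])
    k=8;M=cv2.resize(m.astype(np.uint8),None,fx=k,fy=k,interpolation=cv2.INTER_CUBIC).astype(int)
    to=lambda u,v:ptz(d,*(np.array([u,v])/k-.5+.5/k+off),.0925)
    r,g,b=M[...,0],M[...,1],M[...,2]
    gr=((g>r+20)&(g-b>90)).astype(np.uint8)
    wh=((b>140)&(g>170)&(r>170)).astype(np.uint8)
    def big(x):
        n,l,s,c=cv2.connectedComponentsWithStats(x); i=1+np.argmax(s[1:,4]); return c[i],l==i
    tube=cv2.morphologyEx(gr|wh,cv2.MORPH_CLOSE,np.ones((25,25),np.uint8)); _,mk=big(tube)
    near=wh&mk
    vv,uu=np.nonzero(mk);(cu,cv_),(w,h),a=cv2.minAreaRect(np.c_[uu,vv].astype(np.float32))
    B=to(*big(near.astype(np.uint8))[0]);C=to(cu,cv_)
    y=np.array([np.sin(.19),np.cos(.19),0])
    s=get_state()
    print("t",s["t"],"bubble mm",round(1e3*(B-C)@y,1),"perp",round(1e3*(B-C)@[y[1],-y[0],0],1),"tube px",round(max(w,h)/k,1),round(min(w,h)/k,1),"F",s["contact_force"].round(1),"z",round(s["eef_pos"][2],4),"gap",round(s["finger_gap"],4),"q7",s["joint_positions"][6].round(2))
E
python3 - <<'E'
from h import *
bub(dict(np.load('top.npz')))
d=grab_frame("top");np.savez('top.npz',**d);bub(d)
cv2.imwrite('pics/t6.png',cv2.resize(d["pixels"][295:355,225:425,::-1],None,fx=4,fy=4,interpolation=cv2.INTER_CUBIC))
E
```

```text
t 8.1833 bubble mm -10.6 perp 0.7 tube px 66.0 14.9 F [-1.2 -1.7 11.7] z 0.1394 gap 0.0436 q7 0.52
t 8.2333 bubble mm 12.4 perp 0.4 tube px 65.9 14.3 F [-0.8 -1.1 11.5] z 0.1394 gap 0.0434 q7 0.52
```

View pics/t6.png

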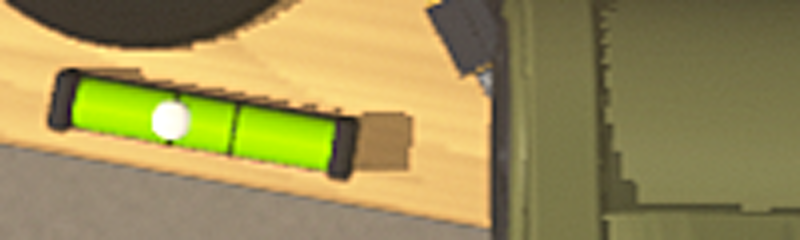

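The bubble is at crop (171,119), right on the left black line; the right line is at (234,130). That is about 12.4 mm left of the middle with the knob home at 11.6 N. I'll press a little more and turn about 0.6 rad clockwise, rising with it.

>>> {"op": "jog_arm", "data": {"moves": [{"x": 0,"y": 0,"z": 0.001,"rx": 0,"ry": 0,"rz": 0,"gripper": 0.04},{"x": 0,"y": 0,"z": 0.0008,"rx": 0,"ry": 0,"rz": 0.05,"gripper": 0.04},{"x": 0,"y": 0,"z": 0.0005,"rx": 0,"ry": 0,"rz": 0.1,"gripper": 0.04},{"x": 0,"y": 0,"z": 0.0,"rx": 0,"ry": 0,"rz": 0.2,"gripper": 0.04},{"x": 0,"y": 0,"z": -0.0005,"rx": 0,"ry": 0,"rz": 0.3,"gripper": 0.04},{"x": 0,"y": 0,"z": -0.0005,"rx": 0,"ry": 0,"rz": 0.3,"gripper": 0.04}]}}

```text
t: 8.73
eef_pos: [0.4979, -0.1188, 0.1405]
ee_rot: [[-0.181, 0.984, 0.004], [0.984, 0.181, -0.002], [-0.003, 0.003, -1.0]]
contact_force: [0.7, -0.8, 12.4]
finger_gap: 0.043
gripper_force: 30.0
```

```bash
python3 - <<'E'
from h import *
bub(grab_frame("top"))
E
```

```text
t 8.7833 bubble mm 19.9 perp 0.5 tube px 65.9 14.6 F [-0.3 -0.5 12.7] z 0.1404 gap 0.0429 q7 0.23
```

>>> {"op": "jog_arm", "data": {"moves": [{"x": 0,"y": 0,"z": 0,"rx": 0,"ry": 0,"rz": 0,"gripper": 0.04},{"x": 0,"y": 0,"z": 0,"rx": 0,"ry": 0,"rz": 0,"gripper": 0.04},{"x": 0,"y": 0,"z": 0,"rx": 0,"ry": 0,"rz": 0,"gripper": 0.04},{"x": 0,"y": 0,"z": 0,"rx": 0,"ry": 0,"rz": 0,"gripper": 0.04},{"x": 0,"y": 0,"z": 0,"rx": 0,"ry": 0,"rz": 0,"gripper": 0.04},{"x": 0,"y": 0,"z": 0,"rx": 0,"ry": 0,"rz": 0,"gripper": 0.04},{"x": 0,"y": 0,"z": 0,"rx": 0,"ry": 0,"rz": 0,"gripper": 0.04},{"x": 0,"y": 0,"z": 0,"rx": 0,"ry": 0,"rz": 0,"gripper": 0.04}]}}

```text
t: 9.45
eef_pos: [0.4979, -0.1189, 0.1404]
ee_rot: [[-0.184, 0.983, 0.004], [0.983, 0.184, -0.002], [-0.003, 0.003, -1.0]]
contact_force: [0.4, -0.6, 12.8]
finger_gap: 0.0434
gripper_force: 30.0
```

```bash
python3 - <<'E'
from h import *
bub(grab_frame("top"))
E
```

```text
t 9.5 bubble mm 9.6 perp 0.4 tube px 65.9 14.3 F [ 0.3  0.2 13. ] z 0.1404 gap 0.0432 q7 0.23
```

>>> {"op": "jog_arm", "data": {"moves": [{"x": 0,"y": 0,"z": -0.0002,"rx": 0,"ry": 0,"rz": 0.06,"gripper": 0.04},{"x": 0,"y": 0,"z": -0.0006,"rx": 0,"ry": 0,"rz": 0.14,"gripper": 0.04},{"x": 0,"y": 0,"z": -0.001,"rx": 0,"ry": 0,"rz": 0.22,"gripper": 0.04},{"x": 0,"y": 0,"z": -0.0014,"rx": 0,"ry": 0,"rz": 0.3,"gripper": 0.04},{"x": 0,"y": 0,"z": -0.0018,"rx": 0,"ry": 0,"rz": 0.39,"gripper": 0.04},{"x": 0,"y": 0,"z": -0.0022,"rx": 0,"ry": 0,"rz": 0.48,"gripper": 0.04},{"x": 0,"y": 0,"z": -0.0022,"rx": 0,"ry": 0,"rz": 0.48,"gripper": 0.04},{"x": 0,"y": 0,"z": -0.0022,"rx": 0,"ry": 0,"rz": 0.48,"gripper": 0.04},{"x": 0,"y": 0,"z": -0.0022,"rx": 0,"ry": 0,"rz": 0.48,"gripper": 0.04},{"x": 0,"y": 0,"z": -0.0022,"rx": 0,"ry": 0,"rz": 0.48,"gripper": 0.04},{"x": 0,"y": 0,"z": -0.0022,"rx": 0,"ry": 0,"rz": 0.48,"gripper": 0.04},{"x": 0,"y": 0,"z": -0.0022,"rx": 0,"ry": 0,"rz": 0.48,"gripper": 0.04}]}}

```text
t: 10.5
eef_pos: [0.4983, -0.1185, 0.1428]
ee_rot: [[0.29, 0.957, 0.005], [0.957, -0.29, -0.002], [-0.0, 0.005, -1.0]]
contact_force: [1.1, 0.7, 12.3]
finger_gap: 0.0436
gripper_force: 30.0
```

>>> {"op": "jog_arm", "data": {"moves": [{"x": 0,"y": 0,"z": 0,"rx": 0,"ry": 0,"rz": 0,"gripper": 0.04},{"x": 0,"y": 0,"z": 0,"rx": 0,"ry": 0,"rz": 0,"gripper": 0.04},{"x": 0,"y": 0,"z": 0,"rx": 0,"ry": 0,"rz": 0,"gripper": 0.04},{"x": 0,"y": 0,"z": 0,"rx": 0,"ry": 0,"rz": 0,"gripper": 0.04}]}}

```text
t: 10.83
eef_pos: [0.4983, -0.1185, 0.1428]
ee_rot: [[0.29, 0.957, 0.005], [0.957, -0.29, -0.002], [-0.0, 0.005, -1.0]]
contact_force: [1.7, -0.4, 12.6]
finger_gap: 0.0435
gripper_force: 30.0
```

```bash
python3 - <<'E'
from h import *
bub(grab_frame("top"))
E
```

```text
t 10.8833 bubble mm 0.2 perp 0.5 tube px 65.8 14.3 F [ 0.8  1.  12.7] z 0.1428 gap 0.043 q7 -0.23
```

>>> {"op": "jog_arm", "data": {"moves": [{"x": 0,"y": 0,"z": 0.0003,"rx": 0,"ry": 0,"rz": 0.04,"gripper": 0.04},{"x": 0,"y": 0,"z": 0.0003,"rx": 0,"ry": 0,"rz": 0.04,"gripper": 0.04},{"x": 0,"y": 0,"z": 0.0003,"rx": 0,"ry": 0,"rz": 0.04,"gripper": 0.04},{"x": 0,"y": 0,"z": 0.0003,"rx": 0,"ry": 0,"rz": 0.04,"gripper": 0.04},{"x": 0,"y": 0,"z": 0.0003,"rx": 0,"ry": 0,"rz": 0.04,"gripper": 0.04},{"x": 0,"y": 0,"z": 0.0003,"rx": 0,"ry": 0,"rz": 0.04,"gripper": 0.04},{"x": 0,"y": 0,"z": 0.0003,"rx": 0,"ry": 0,"rz": 0.04,"gripper": 0.04},{"x": 0,"y": 0,"z": 0.0003,"rx": 0,"ry": 0,"rz": 0.04,"gripper": 0.04},{"x": 0,"y": 0,"z": 0.0003,"rx": 0,"ry": 0,"rz": 0.04,"gripper": 0.04},{"x": 0,"y": 0,"z": 0.0003,"rx": 0,"ry": 0,"rz": 0.04,"gripper": 0.04},{"x": 0,"y": 0,"z": 0.0003,"rx": 0,"ry": 0,"rz": 0.04,"gripper": 0.04},{"x": 0,"y": 0,"z": 0.0003,"rx": 0,"ry": 0,"rz": 0.04,"gripper": 0.04}]}}

```text
t: 11.88
eef_pos: [0.4983, -0.1185, 0.1427]
ee_rot: [[0.328, 0.945, 0.005], [0.945, -0.328, -0.002], [-0.0, 0.005, -1.0]]
contact_force: [-0.4, 0.9, 14.3]
finger_gap: 0.0436
gripper_force: 30.0
```

```bash
python3 - <<'E'
from h import *
d=grab_frame("top");bub(d)
cv2.imwrite('pics/t7.png',cv2.resize(d["pixels"][200:360,225:475,::-1],None,fx=3.2,fy=3.2,interpolation=cv2.INTER_CUBIC))
E
```

```text
t 11.9333 bubble mm 0.6 perp 0.5 tube px 65.8 14.3 F [ 0.8 -0.3 14.2] z 0.1427 gap 0.0431 q7 -0.27
```

View pics/t7.png

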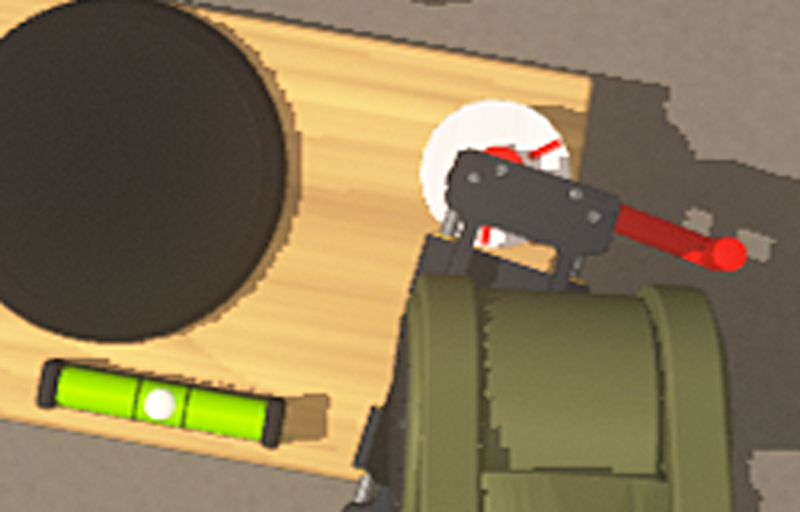

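The bubble at (159,404) sits between the lines at 137 and 185. The lever post is unmoved at (730,253), and the press is 14 N.

```bash
python3 -c "
from plant import *
print(close_job())"
```

```text
the job is handed in; nothing more can be done
None
```

I handed the job in with the lever at about 1.39 rad (the middle of the green mark is 1.4) and released. The knob was still gripped and pressed home at about 14 N, with the bubble centred to within about 1 mm.

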